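# Lock the top jar onto the bead tower

## Task

On the craft table of the day room, pick up the jar that has two small ears at its foot, set it down into the collar of the open base with its ears through the two gaps, and turn it clockwise (seen from above) a quarter turn to its stop, so that it is locked on fully home. Then let go, and leave the look-alike jar without ears where it stands.

Things in the scene. Friction and masses are not known exactly. Their poses are not given: they have to be found in the camera images.
- tier_mid (a point): Centre (43.5 mm above underside) of the loose white jar to lock on, 120 g. Round drum 58 mm across, 45 mm high; on its flat top stands a grip tab 16 mm thick, 50 long, 42 high (45 to 87 mm above underside), centred. At its foot two opposite ears, 16 mm wide, 8 high, 86 mm over both tips. x: along the tab and through both ears, y: across the tab, z: up. A half turn makes no difference.
- base_seat (a point): Centre of the seat of the open white base, stuck fast to the table. Base 104 mm across; seat 50 mm, rim 68 mm above table. Collar 96 mm across inside; a 6 mm thick lip narrows its mouth to 74 mm, with 12 mm height under it. Two opposite gaps in the lip, 64 degrees (40 mm) wide, centred on +x and -x, let the ears down to the seat. z: up. The far base already bearing a jar is not this one.
- base_rib (a point): Small grey rib on top of the base's lip, 45 mm from its axis on the base's +y side (a like one at -y), 71 mm above the table: the locked place of the ears. From the gaps the jar turns freely clockwise, seen from above, the ears sliding under the lip, to a rigid stop at about 93 degrees; counter-clockwise is blocked after some 20 degrees. Axes as the base's.
- plain_mid (a point): Centre, half-way up (43.5 mm above its underside), of a look-alike loose white jar with the same drum and tab but no ears at its foot. x along its tab, z up. To be left where it stands.

How it is judged:
By the outcome, as a careful person would: the job done as asked, in the order asked, and still so for the second after the job is handed in, with the robot touching nothing.
It also fails if it takes over 42 s, if anything falls off the work surface, if the arm or the gripper's body presses on something with over 40 N, if the wrist force passes 120 N, or if a joint passes its speed limit or range.

## Robot

A 6-joint arm with a two-finger parallel gripper is mounted at the origin on the work surface. World frame = base frame: x ahead of the robot, y to its left, z up, the work surface at z = 0. Lengths are in m, angles in rad, forces in N, time in s.
With the tool pointing down it reaches from about 0.325 to 0.925 m from the base axis. Payload 3.1 kg.
Tool frame: the origin (TCP) lies at the very end of the fingers, on their centre line; the grasp point (between the pads) lies 19 mm behind it; z points along the fingers, y is the line along which they close (so a half turn about z gives the same grasp; the last joint's range is limited). The gripper opens to 85 mm and grips with 20 to 120 N. Pads are 22 mm wide; open, the fingers measure 114 mm over their backs; the gripper's body (76 mm by 85 mm) begins 54 mm behind the grasp point. The pads swing forward as they close: fully open they stand 13 mm farther back than shut.
Start: joints at [1.206, 0.217, 1.613, -0, 1.311, -0.112], TCP at [0.156, 0.605, 0.231] pointing down, gripper open.
Joint ranges: [-2.75, 2.75], [-0.78, 2.1], [0.31, 2.55], [-1.13, 4.27], [0.13, 2.63], [-2.58, 2.58]. Speed limits (rad/s): [2.79, 2.79, 3.14, 3.14, 3.14, 3.14].

## Interface

Orientations are given as [roll, pitch, yaw] about the fixed x, y, z axes, in that order (R = Rz(yaw) Ry(pitch) Rx(roll)).
In Python, from workcell import * gives the robot as it stands. The module is installed in compiled form; this text tells all that it offers.
- The arm moves only by the tool arm_command, never from a script. Its argument "moves" is a list of rows, each a list of 6 numbers: the shift along the tool's x, y, z normalised to -1 to 1, where 1 is 100 mm, then the turn, a rotation vector about the tool's x, y, z normalised to -1 to 1, where 1 is 60 degrees. A call has 1 to 10 rows; each row shifts and turns the commanded pose from where the row before left it, along the tool's axes as they then stand; what a row does not reach is not made up. A row lasts 1/8 s, in which the tool goes at most 62.5 mm and 10.7 degrees, less where a joint would pass 70% of its speed; a pose out of reach is approached as far as the arm can. A call with a number of a shift or a turn outside -1 to 1 is refused whole. A call with a gripper value outside its range is refused whole. "fingers" is the closure, from 0 (fully open) to 1 (shut), set as the call begins (left out, the last holds). The fingers move at their own pace and stop on an object; "newtons" is the grip in N (left out, the last holds). Time passes only in rows, so rows that do not move let the fingers close. It gives the time, the measured TCP pose, the force, the opening and the grip force at its end, in the units of the state.
- state(): the state, without advancing time (a new reading comes with each control period).
- camera(name): name is "scene" or "side" or "wrist"; returns a dict with "frame" (400x640x3 uint8, red, green, blue), "fx", "fy", "cx", "cy" (pixels), "rvec" (rotation vector, rad) and "tvec" (3), from world to camera coordinates, as OpenCV has them; the wrist camera has in their place "hand_eye" (4x4, takes a point from camera to tool coordinates, whose origin is the TCP and whose axes are the flange's). Camera axes: x right, y down, z forward; pixel columns grow to the right and rows downward; lengths in m; the calibration is good to about 2 mm. The wrist camera is an equidistant fisheye: a pixel r from the principal point sees the ray r / f radians off the axis. A picture is of the moment at which its call begins: read the wrist's pose just before it. There is no depth.
- hand_in(): hands the job in; it is judged then, once.
The state is a dict: "time_s": time; "joints": joint angles; "joint_vel": joint speeds; "joint_efforts": joint torques, N m; "tcp_pos": TCP position; "eef_rot": TCP orientation; "wrist_force": force on the tool from outside, world axes, zero at the start; "wrist_torque": the same for the moment, N m; "grip_width": opening from 0.0 (shut) to 1.0 (fully open); "gripper_force": force on a finger pad.
Only numpy, scipy, OpenCV 4.12 (cv2) and the standard library are available. Lean on these libraries where they do the work, as an engineer would, in place of code of your own. Each camera call takes 0.05 s, during which the arm holds its last target. There are 200 camera calls.

## Working session

There is one attempt and no reset: what is moved stays moved. The work goes in short steps, Python scripts to look and compute and a tool call to move; the robot and the scene stay as the last step left them, time stands still between calls to the robot, and variables do not carry over. Pictures are saved under pics/ and viewed, at most 10 in all, crops included, and the job is handed in when it is done.

Besides the shell and the picture viewer there is one more tool, called after "Call:" by a JSON object that holds its "op" and its "data". arm_command: Moves the arm, as the interface text tells. Scaled input: -1 to 1 covers 100 mm each way for a shift and 60 degrees each way for a turn. Its arguments: {"type":"object","properties":{"moves":{"type":"array"},"fingers":{"type":"number"},"newtons":{"type":"number"}},"required":["moves"]}

```bash
mkdir -p pics
cat > h.py <<'E'
from workcell import *
import numpy as np, cv2
from scipy.spatial.transform import Rotation as R
def ray(c,u,v):
    Rm=R.from_rotvec(np.ravel(c["rvec"])).as_matrix(); t=np.ravel(c["tvec"])
    return -Rm.T@t, Rm.T@np.array([(u-c["cx"])/c["fx"],(v-c["cy"])/c["fy"],1])
def onplane(c,u,v,z):
    o,d=ray(c,u,v); return o+d*(z-o[2])/d[2]
def proj(c,p):
    q=R.from_rotvec(np.ravel(c["rvec"])).as_matrix()@np.array(p)+np.ravel(c["tvec"])
    return c["fx"]*q[0]/q[2]+c["cx"],c["fy"]*q[1]/q[2]+c["cy"]
def wplane(c,s,u,v,z):
    x=(u-c["cx"])/c["fx"];y=(v-c["cy"])/c["fy"];r=np.hypot(x,y)+1e-9
    d=np.array([x/r*np.sin(r),y/r*np.sin(r),np.cos(r)]);H=np.array(c["hand_eye"])
    W=R.from_euler("xyz",s["eef_rot"]).as_matrix()
    o=W@H[:3,3]+s["tcp_pos"]; d=W@H[:3,:3]@d
    return o+d*(z-o[2])/d[2]
E
python3 - <<'E'
from h import *
s=state();print(s)
import pickle
D={n:camera(n) for n in("scene","side","wrist")}
pickle.dump((s,D),open("d0.pkl","wb"))
for n,c in D.items():
    cv2.imwrite(f"pics/{n}0.png",c["frame"][:,:,::-1]); print(n,{k:v for k,v in c.items() if k!="frame"})
E
```

```text
{'time_s': 0.0, 'joints': array([ 1.20581621e+00,  2.17716594e-01,  1.61492780e+00, -1.38245152e-05,
        1.31127581e+00, -1.12223008e-01]), 'joint_vel': array([ 1.10227311e-03, -1.08530626e-03,  3.33852049e-04, -1.98570700e-05,
       -1.41098370e-03, -6.96559605e-04]), 'joint_efforts': array([ 4.38113811e-04, -3.96875775e+01, -3.03838849e+01, -5.22145160e-05,
        9.98103846e-03,  1.04580528e-05]), 'tcp_pos': array([0.15600413, 0.60438677, 0.22999486]), 'eef_rot': array([-3.13927825e+00, -2.47387561e-04,  2.88883882e+00]), 'wrist_force': array([ 0.40107099, -0.79950724,  0.06506335]), 'wrist_torque': array([-0.0792808 , -0.0291469 , -0.02080271]), 'gripper_force': 0.0, 'grip_width': 0.9992959872980982}
scene {'fx': 514.0503434334512, 'fy': 514.0503434334512, 'cx': 326.67366201305043, 'cy': 192.44476061154177, 'rvec': array([ 1.45838591,  2.0699468 , -0.88933485]), 'tvec': array([ 0.20520786, -0.29130448,  1.63553469])}
side {'fx': 411.29052856975534, 'fy': 411.29052856975534, 'cx': 327.7391412629544, 'cy': 196.9136796128127, 'rvec': array([ 0.97254687, -2.47679937,  1.01442259]), 'tvec': array([0.38508919, 0.34659664, 0.6354054 ])}
wrist {'fx': 309.70691628693146, 'fy': 309.70691628693146, 'cx': 321.39308387862553, 'cy': 201.0226326005887, 'hand_eye': array([[-1.79631443e-04, -9.50791357e-01, -3.09831831e-01,
         7.90211469e-02],
       [ 9.99999270e-01, -5.40906929e-04,  1.08012892e-03,
        -2.15523128e-04],
       [-1.19456743e-03, -3.09831411e-01,  9.50790760e-01,
        -1.42114164e-01],
       [ 0.00000000e+00,  0.00000000e+00,  0.00000000e+00,
         1.00000000e+00]])}
```

View pics/scene0.png

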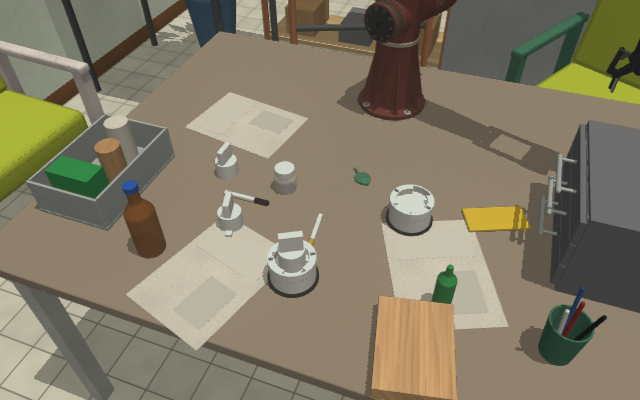

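View pics/side0.png

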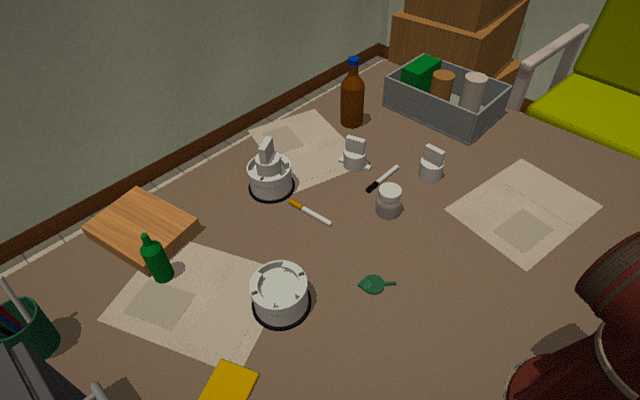

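View pics/wrist0.png

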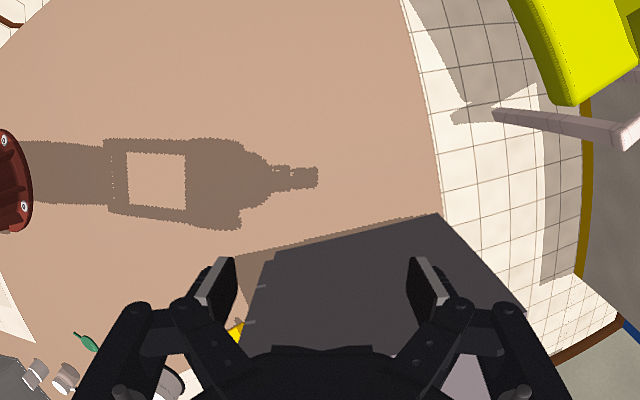

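The scene view shows the eared jar near (230,213), with its ears at about (229,233) and (240,205). The plain jar is at (227,163) and the open base at (411,208). In the side view the eared jar is at (355,155), the plain jar at (431,163) and the open base at (280,292). The wrist camera sees neither jar well yet.

Run:
```python
from h import *
import pickle
s,D=pickle.load(open("d0.pkl","rb"));a,b=D["scene"],D["side"]
def tri(p,q):
    o1,d1=ray(a,*p);o2,d2=ray(b,*q)
    t=np.linalg.lstsq(np.c_[d1,-d2],o2-o1,rcond=None)[0]
    return (o1+d1*t[0]+o2+d2*t[1])/2
print("jar top",tri((226,199),(356,139)),"plain",tri((224,150),(433,149)))
print("base rim",onplane(a,411,200,.068),onplane(b,280,287,.068),tri((411,200),(280,287)))
for c,bx in((a,(350,180,120,60)),(b,(220,240,120,100)),(a,(180,140,90,110)),(b,(320,120,140,80))):
    x,y,w,h=bx
out=[cv2.resize(D["scene"]["frame"][185:240,380:445],(390,330),interpolation=2),cv2.resize(b["frame"][255:325,240:320],(390,330),interpolation=2)]
o2=[cv2.resize(D["scene"]["frame"][185:240,205:270],(390,270),interpolation=2),cv2.resize(b["frame"][130:180,330:395],(390,270),interpolation=2)]
cv2.imwrite("pics/crops.png",np.vstack([np.hstack(out),np.hstack(o2)])[:,:,::-1])
```

```text
jar top [ 0.64898942 -0.23299899  0.08218236] plain [ 0.48749491 -0.32486527  0.08176458]
base rim [0.49218107 0.16922076 0.068     ] [0.47977123 0.17474683 0.068     ] [0.48429255 0.1699079  0.05971682]
```

View pics/crops.png

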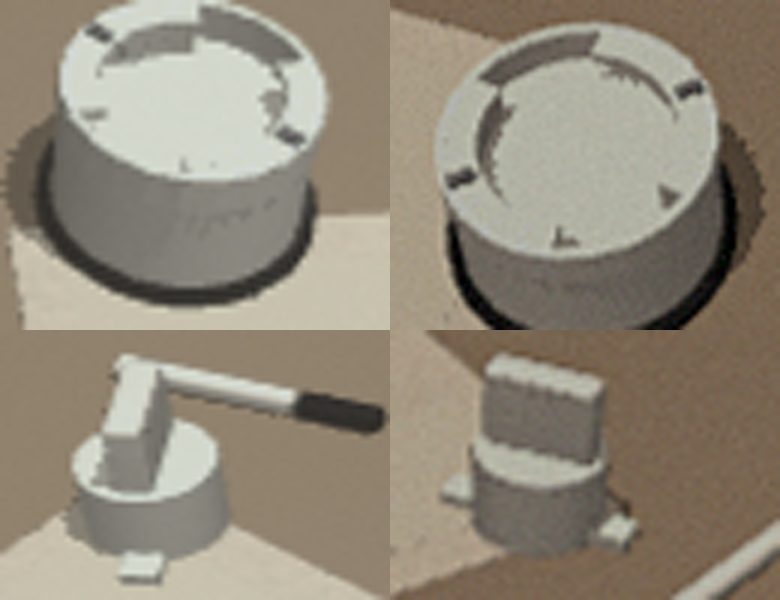

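The crops show both ribs on the open base, in the scene view at about (396,190) and (428,207). The eared jar's tab top also shows as a clear quad in both views.

```bash
cat >> h.py <<'E'
def tri(a,p,b,q):
    o1,d1=ray(a,*p);o2,d2=ray(b,*q)
    t=np.linalg.lstsq(np.c_[d1,-d2],o2-o1,rcond=None)[0]
    return (o1+d1*t[0]+o2+d2*t[1])/2
E
python3 - <<'E'
from h import *
import pickle
s,D=pickle.load(open("d0.pkl","rb"));a,b=D["scene"],D["side"]
f=lambda P,x0,y0,sx,sy,ox,oy:[(x0+(x-ox+.5)/sx-.5,y0+(y-oy+.5)/sy-.5) for x,y in P]
ra=f([(99,33),(290,135)],380,185,6,6,0,0)
rb=f([(461,179),(690,90)],240,255,4.875,4.714,390,0)
for z,c,p in((.071,a,ra),(.071,b,rb)):
    P=[onplane(c,*q,z) for q in p];d=P[1]-P[0];print("ribs",P,(P[0]+P[1])/2,np.linalg.norm(d),np.degrees(np.arctan2(d[1],d[0])))
ja=f([(120,358),(162,368),(145,435),(103,430)],205,185,6,4.909,0,330)
jb=f([(487,372),(498,355),(606,382),(600,400)],330,130,6,5.4,390,330)
for c,p in((a,ja),(b,jb)):
    P=np.array([onplane(c,*q,.087) for q in p]);print(P[:,:2].round(4),P.mean(0),[round(float(np.linalg.norm(P[i]-P[i-1])),4) for i in range(4)])
    for i in range(4):
        d=P[i]-P[i-1];print(np.degrees(np.arctan2(d[1],d[0])))
ea=f([(141,565)],205,185,6,4.909,0,330);eb=f([(618,532),(458,488)],330,130,6,5.4,390,330)
print("ears",onplane(a,*ea[0],.008),[onplane(b,*q,.008) for q in eb])
E
```

```text
ribs [array([0.47396789, 0.12829682, 0.071     ]), array([0.50515654, 0.21174239, 0.071     ])] [0.48956222 0.17001961 0.071     ] 0.08908363358423198 69.50624712189853
ribs [array([0.50311197, 0.21433486, 0.071     ]), array([0.47068012, 0.13076296, 0.071     ])] [0.48689605 0.17254891 0.071     ] 0.08964422744213685 -111.20980166531093
[[ 0.6273 -0.2483]
 [ 0.628  -0.2296]
 [ 0.6706 -0.2148]
 [ 0.673  -0.2314]] [ 0.64970539 -0.23103786  0.087     ] [0.0488, 0.0187, 0.0451, 0.0168]
-159.65550472236959
87.85160591506228
19.178080897611014
-81.65640171554189
[[ 0.6675 -0.2145]
 [ 0.6726 -0.2272]
 [ 0.6267 -0.2413]
 [ 0.6201 -0.2295]] [ 0.64671457 -0.22812753  0.087     ] [0.0497, 0.0137, 0.0481, 0.0135]
17.605289406560363
-67.93319654622317
-162.8330296498807
119.24810937683999
ears [ 0.68333923 -0.22155411  0.008     ] [array([ 0.61221091, -0.23813696,  0.008     ]), array([ 0.68420559, -0.21642077,  0.008     ])]
```

Call:
{"op": "arm_command", "data": {"moves": [[0,-0.2,-0.4,0,0,0],[0,-0.4,-0.3,0,0,0],[-0.4,-0.25,0,0,0,0],[-0.5,-0.3,0,0,0,0],[-0.5,-0.3,0,0,0,0],[-0.5,-0.3,0,0,0,0],[-0.5,-0.3,0,0,0,0],[-0.5,-0.3,0,0,0,0],[-0.5,-0.3,0,0,0,0],[-0.5,-0.3,0,0,0,0]], "fingers": 0}}

```text
time_s: 1.4
tcp_pos: [0.461, 0.2204, 0.3011]
eef_rot: [3.141, -0.0, 2.889]
wrist_force: [0.4, -0.1, 0.0]
grip_width: 0.997
gripper_force: 0.0
```

Call:
{"op": "arm_command", "data": {"moves": [[-0.2,-0.2,0.3,0,0,0.1],[-0.18,-0.21,0.4,0,0,0],[0,0,0,0,0,0],[0,0,0,0,0,0]]}}

```text
time_s: 1.9
tcp_pos: [0.4842, 0.1721, 0.232]
eef_rot: [3.141, 0.0, 2.784]
wrist_force: [0.1, 0.0, 0.5]
grip_width: 1.001
gripper_force: 0.0
```

Run:
```python
from h import *
import pickle
s=state();c=camera("wrist");pickle.dump((s,c),open("d1.pkl","wb"));print(s["tcp_pos"],s["eef_rot"])
cv2.imwrite("pics/w1.png",c["frame"][:,:,::-1])
```

```text
[0.48419239 0.17214487 0.23196847] [3.14069639e+00 2.47569766e-04 2.78393949e+00]
```

View pics/w1.png

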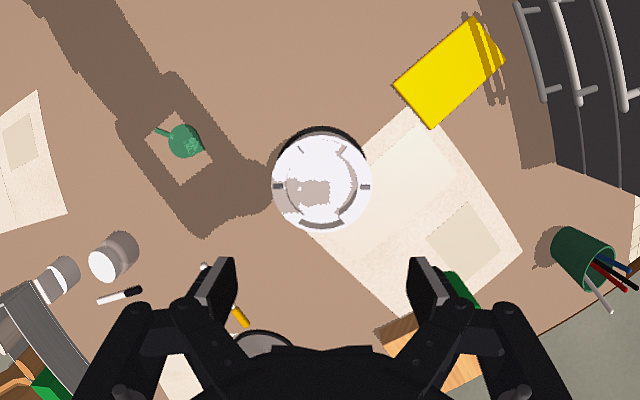

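The wrist view shows the base centred at about (321,184), with ribs at (278,186) and (364,186) and the gaps towards the top and bottom of the image. I'll refine this numerically.

Run:
```python
from h import *
import pickle
s,c=pickle.load(open("d1.pkl","rb"))
g=cv2.cvtColor(c["frame"],cv2.COLOR_RGB2GRAY).astype(float)
P=[]
for x0 in(270,356):
    w=np.clip(190-g[178:195,x0:x0+17],0,None)
    yy,xx=np.mgrid[178:195,x0:x0+17]
    if x0==270: w[:, :3]=0
    else: w[:, 13:]=0
    u,v=(w*xx).sum()/w.sum(),(w*yy).sum()/w.sum()
    P.append(wplane(c,s,u,v,.071));print(u,v,w.sum(),P[-1])
d=P[1]-P[0];print((P[0]+P[1])/2,np.linalg.norm(d),np.degrees(np.arctan2(d[1],d[0])))
m=(cv2.inRange(c["frame"],(205,205,205),(255,255,255)));m[:120]=0;m[240:]=0;m[:,:262]=0;m[:,378:]=0
cs=max(cv2.findContours(m,0,1)[0],key=cv2.contourArea)
h=cv2.convexHull(cs)[:,0];Q=np.array([wplane(c,s,u,v,.068)[:2] for u,v in h])
(x,y),r=cv2.minEnclosingCircle(Q.astype(np.float32));print(x,y,r)
A=np.c_[2*Q,np.ones(len(Q))];k=np.linalg.lstsq(A,(Q**2).sum(1),rcond=None)[0];print(k[:2],np.sqrt(k[2]+k[0]**2+k[1]**2))
np.set_printoptions(linewidth=250)
print(g[180:192,268:290].astype(int));print(g[180:192,352:376].astype(int))
```

```text
278.4611285266458 185.88416927899686 6380.0 [0.47223824 0.13020516 0.071     ]
362.3548599670511 186.47874794069193 3035.0 [0.50286209 0.210141   0.071     ]
[0.48755017 0.17017308 0.071     ] 0.08560116236813037 69.03789627105112
0.49910905957221985 0.18561947345733643 0.07076980173587799
[0.49722391 0.18689367] 0.06590293001187987
[[105 104  99 144 182 186 220 248 244 246 243 242 243 242 246 247 245 233 208 186 187 187]
 [106 104 100 168 189 188 187 182 189 255 210 177 179 206 253 253 211 149 153 189 189 188]
 [103 103 101 169 190 195 194 195 195 215 198 195 195 197 208 202 189 158 158 193 186 188]
 [106 103 100 169 175 153 137 141 138 137 132 132 130 127 125 190 192 160 158 192 190 188]
 [105 102 105 184 160 115  83  85  87  89  82  81  82  74  77 194 195 160 162 192 188 186]
 [106 102 105 202 159 110  83  91  89  90  90  91  90  81  75 196 194 158 159 192 187 187]
 [106 103 104 200 160 111  86  91  91  91  92  90  93  89  81 192 205 167 156 190 188 188]
 [107 101 103 177 151 108  82  85  86  88  86  84 114 126  73 187 255 219 168 190 189 187]
 [105 104 104 154 162 128  99 103 103
[... 816 characters left out ...]
5 237]
 [196 184 184 186 184 177 237 240 173  92  96  95  96  95  96  93  90  82 216 245 240 235 236 235]
 [220 183 185 188 182 180 239 233 137 137 142 142 142 146 143 144 141 130 208 240 242 236 236 235]
 [180 185 186 186 160 173 237 234 136 135 140 140 140 141 140 141 139 126 231 249 241 235 236 235]
 [183 185 188 186 161 210 245 230 130 127 133 133 133 132 134 132 131 120 228 248 238 235 236 236]
 [183 186 187 176 133 212 242 244 222 177 178 178 180 179 179 178 177 170 232 245 237 236 236 235]
 [184 184 175 142 103 230 245 247 245 228 231 232 231 232 231 231 230 227 240 242 237 235 236 235]
 [188 179 149 102 102 245 249 243 244 245 246 246 246 247 246 247 247 246 244 240 235 235 235 235]]
```

Run:
```python
from h import *
import pickle
s,c=pickle.load(open("d1.pkl","rb"))
P=[wplane(c,s,277.6,185.8,.071),wplane(c,s,364.6,186.7,.071)]
d=P[1]-P[0];print((P[0]+P[1])/2,np.linalg.norm(d),np.degrees(np.arctan2(d[1],d[0])))
```

```text
[0.48786481 0.17082628 0.071     ] 0.08882038140675402 68.84857128992292
```

Call:
{"op": "arm_command", "data": {"moves": [[-0.2,-0.2,0,0,0,0],[-0.32,-0.34,0,0,0,0],[-0.32,-0.34,0,0,0,0],[-0.32,-0.34,0,0,0,0],[-0.32,-0.34,0,0,0,0],[-0.32,-0.34,0,0,0,0],[-0.32,-0.34,0,0,0,0],[-0.32,-0.34,0,0,0,0],[-0.32,-0.34,0,0,0,0],[-0.18,-0.26,0,0,0,0]]}}

```text
time_s: 3.2
tcp_pos: [0.6505, -0.2302, 0.2338]
eef_rot: [-3.141, 0.004, 2.785]
wrist_force: [-0.2, 0.1, 0.3]
grip_width: 1.0
gripper_force: 0.0
```

Call:
{"op": "arm_command", "data": {"moves": [[0,0,0,0,0,-0.16],[0,0,0,0,0,-0.16],[0,0,0,0,0,-0.16],[0,0,0,0,0,-0.16],[0,0,0,0,0,0],[0,0,0,0,0,0]]}}

```text
time_s: 3.95
tcp_pos: [0.649, -0.2285, 0.2326]
eef_rot: [-3.14, 0.001, -2.83]
wrist_force: [-0.7, -0.0, -0.3]
grip_width: 0.999
gripper_force: 0.0
```

Run:
```python
from h import *
import pickle
s=state();c=camera("wrist");pickle.dump((s,c),open("d2.pkl","wb"));print(s["tcp_pos"],s["eef_rot"],s["joints"])
cv2.imwrite("pics/w2.png",cv2.resize(c["frame"][80:270,220:440],None,fx=3,fy=3,interpolation=2)[:,:,::-1])
```

```text
[ 0.6489689  -0.22853565  0.23257122] [-3.14033347e+00  1.47470326e-03 -2.83015904e+00] [-4.40545305e-01  3.46005265e-01  1.45095111e+00  9.00499734e-05
  1.34269912e+00 -2.32279460e+00]
```

View pics/w2.png

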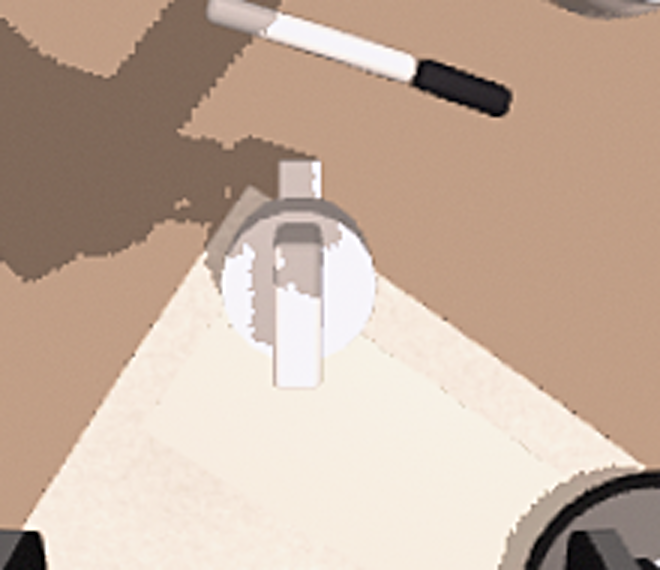

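The crop shows the eared jar with its tab aligned to the image vertical. The tab top spans x 274–323 and y 243–387, and the far ear is at (300,180).

Run:
```python
from h import *
import pickle
s,c=pickle.load(open("d2.pkl","rb"))
k=lambda x,y:(220+(x+.5)/3-.5,80+(y+.5)/3-.5)
P=[wplane(c,s,*k(*q),.087) for q in((298,387),(298.5,243),(274,315),(323,315),(298,315))]
W=R.from_euler("xyz",s["eef_rot"]).as_matrix()
for p in P: print(p.round(4),(W.T@(p-s["tcp_pos"])).round(4))
d=P[1]-P[0];print(np.linalg.norm(d),np.degrees(np.arctan2(d[1],d[0])),np.linalg.norm(P[2]-P[3]))
p=wplane(c,s,*k(300,165),.008);print("ear tip",p,np.linalg.norm(p-P[4]),(W.T@(p-s["tcp_pos"])))
```

```text
[ 0.6716 -0.2241  0.087 ] [-0.0227 -0.0025  0.1456]
[ 0.6259 -0.2385  0.087 ] [ 0.0253 -0.0022  0.1455]
[ 0.6506 -0.2389  0.087 ] [ 0.0018 -0.0101  0.1456]
[ 0.6458 -0.2239  0.087 ] [0.0018 0.0056 0.1456]
[ 0.6483 -0.2315  0.087 ] [ 0.0018 -0.0025  0.1456]
0.04795262828544379 -162.47764407702158 0.015708602946308877
ear tip [ 0.61012488 -0.24354241  0.008     ] 0.08854347933450746 [ 0.041905   -0.00209944  0.22451249]
```

Call:
{"op": "arm_command", "data": {"moves": [[0.02,-0.02,0.3,0,0,0],[0,0,0.4,0,0,0],[0,0,0.4,0,0,0],[0,0,0.4,0,0,0],[0,0,0.25,0,0,0],[0,0,0,0,0,0],[0,0,0,0,0,0]]}}

```text
time_s: 4.88
tcp_pos: [0.6479, -0.2321, 0.0578]
eef_rot: [-3.14, 0.002, -2.829]
wrist_force: [0.9, 0.1, 0.5]
grip_width: 0.998
gripper_force: 0.0
```

Call:
{"op": "arm_command", "data": {"moves": [[0,0,0,0,0,0],[0,0,0,0,0,0],[0,0,0,0,0,0],[0,0,0,0,0,0],[0,0,0,0,0,0],[0,0,0,0,0,0],[0,0,0,0,0,0],[0,0,0,0,0,0]], "fingers": 1, "newtons": 50}}

```text
time_s: 5.88
tcp_pos: [0.647, -0.2317, 0.0567]
eef_rot: [-3.141, 0.0, -2.829]
wrist_force: [-0.4, -0.1, 3.7]
grip_width: 0.179
gripper_force: 50.5
```

Call:
{"op": "arm_command", "data": {"moves": [[0,0,-0.2,0,0,0],[0,0,-0.4,0,0,0],[0,0,-0.5,0,0,0],[0,0,-0.4,0,0,0],[0,0,-0.15,0,0,0],[0,0,0,0,0,0]]}}

```text
time_s: 6.62
tcp_pos: [0.6473, -0.2318, 0.2224]
eef_rot: [-3.14, 0.002, -2.829]
wrist_force: [-0.6, -0.0, -1.3]
grip_width: 0.179
gripper_force: 49.8
```

Call:
{"op": "arm_command", "data": {"moves": [[0.02,0.25,0,0,0,0],[0.03,0.45,0,0,0,0],[0.03,0.5,0,0,0,0],[0.03,0.5,0,0,0,0],[0.03,0.5,0,0,0,0],[0.03,0.5,0,0,0,0],[0.03,0.5,0,0,0,0],[0.03,0.5,0,0,0,0],[0.03,0.4,0,0,0,0],[0.02,0.22,0,0,0,0]]}}

```text
time_s: 7.88
tcp_pos: [0.4843, 0.1722, 0.218]
eef_rot: [3.141, -0.006, -2.827]
wrist_force: [0.9, -0.7, -2.0]
grip_width: 0.18
gripper_force: 49.7
```

Call:
{"op": "arm_command", "data": {"moves": [[0,0,0,0,0,0.16],[0,0,0,0,0,0.16],[0,0,0,0,0,0.16],[0,0,0,0,0,0.168],[0,0,0,0,0,0],[0,0,0,0,0,0]]}}

```text
time_s: 8.62
tcp_pos: [0.4863, 0.1706, 0.2196]
eef_rot: [-3.14, -0.003, 2.778]
wrist_force: [-0.4, -0.3, -1.3]
grip_width: 0.178
gripper_force: 49.7
```

Run:
```python
from h import *
import pickle
s=state();a,b=camera("scene"),camera("side");pickle.dump((s,a,b),open("d3.pkl","wb"))
print({k:s[k] for k in("tcp_pos","eef_rot","joints","wrist_force","grip_width","time_s")})
x=s["tcp_pos"];d=np.array([.488-x[0],.171-x[1],0]);W=R.from_euler("xyz",s["eef_rot"]).as_matrix();print("tool shift",W.T@d)
cv2.imwrite("pics/s3.png",np.hstack([cv2.resize(a["frame"][100:250,340:480],(392,420)),cv2.resize(b["frame"][180:330,210:350],(392,420))])[:,:,::-1])
```

```text
{'tcp_pos': array([0.48633364, 0.17056084, 0.21964042]), 'eef_rot': array([-3.13997863e+00, -2.52751809e-03,  2.77810515e+00]), 'joints': array([ 2.01067107e-01, -5.66319121e-03,  1.87895654e+00, -1.17773872e-05,
        1.27129818e+00, -1.00624026e+00]), 'wrist_force': array([-0.39221287, -0.30993542, -1.25104374]), 'grip_width': 0.17791440300099787, 'time_s': 8.625}
tool shift [-1.40133843e-03  1.00291055e-03 -5.16064554e-06]
```

View pics/s3.png

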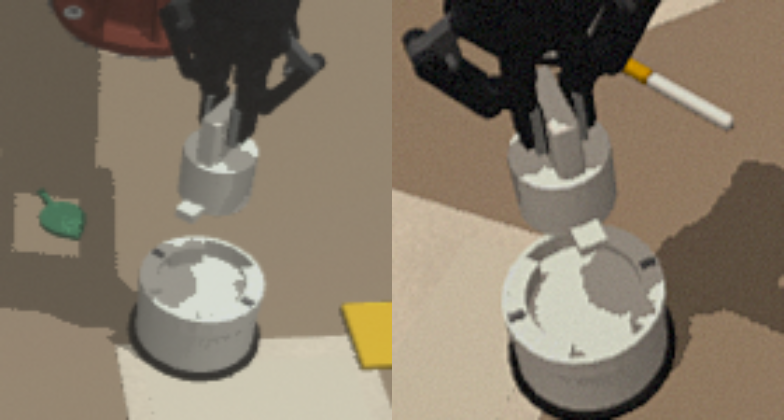

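Both views show the jar held upright, with its ears across the line of the ribs, so they line up with the gaps. I'll lower it.

Call:
{"op": "arm_command", "data": {"moves": [[-0.014,0.01,0.2,0,0,0],[0,0,0.3,0,0,0],[0,0,0.2,0,0,0],[0,0,0.1,0,0,0],[0,0,0.1,0,0,0],[0,0,0.1,0,0,0],[0,0,0.08,0,0,0],[0,0,0,0,0,0],[0,0,0,0,0,0]]}}

```text
time_s: 9.85
tcp_pos: [0.4893, 0.1713, 0.1137]
eef_rot: [3.141, 0.001, 2.776]
wrist_force: [0.8, -0.6, -0.6]
grip_width: 0.181
gripper_force: 49.8
```

Call:
{"op": "arm_command", "data": {"moves": [[0,0,0.02,0,0,0],[0,0,0.02,0,0,0],[0,0,0.02,0,0,0],[0,0,0,0,0,0],[0,0,0,0,0,0]]}}

```text
time_s: 10.48
tcp_pos: [0.489, 0.1712, 0.1073]
eef_rot: [-3.142, 0.0, 2.776]
wrist_force: [-0.9, -0.2, -1.2]
grip_width: 0.179
gripper_force: 49.8
```

Call:
{"op": "arm_command", "data": {"moves": [[0,0,0.01,0,0,0],[0,0,0.01,0,0,0],[0,0,0,0,0,0],[0,0,0,0,0,0]]}}

```text
time_s: 10.98
tcp_pos: [0.4893, 0.1712, 0.1066]
eef_rot: [-3.142, 0.0, 2.776]
wrist_force: [-2.7, -0.7, 6.5]
grip_width: 0.178
gripper_force: 50.7
```

Call:
{"op": "arm_command", "data": {"moves": [[0.005,0,-0.006,0,0,0.06],[0,0,0,0,0,0.13],[0,0,0,0,0,0.13],[0,0,0,0,0,0.13],[0,0,0,0,0,0.13],[0,0,0,0,0,0.13],[0,0,0,0,0,0.13],[0,0,0,0,0,0.13],[0,0,0,0,0,0.13],[0,0,0,0,0,0.13]]}}

```text
time_s: 12.22
tcp_pos: [0.4895, 0.1715, 0.1066]
eef_rot: [3.139, -0.0, 1.483]
wrist_force: [1.1, -0.2, 0.9]
grip_width: 0.181
gripper_force: 50.0
```

Run:
```python
from h import *
s=state();print({k:s[k] for k in("tcp_pos","eef_rot","joints","wrist_force","wrist_torque","grip_width","gripper_force")})
```

```text
{'tcp_pos': array([0.48948251, 0.17153129, 0.10659415]), 'eef_rot': array([ 3.13936185e+00, -4.45916073e-04,  1.48334585e+00]), 'joints': array([ 2.01810861e-01,  1.37019539e-01,  1.96074684e+00, -2.42049344e-04,
        1.04156096e+00,  2.89383805e-01]), 'wrist_force': array([ 1.05345856, -0.24249661,  0.94964778]), 'wrist_torque': array([-0.03099737, -0.13790746,  0.01894152]), 'grip_width': 0.1812754333193656, 'gripper_force': 49.989840388298035}
```

Call:
{"op": "arm_command", "data": {"moves": [[0,0,0,0,0,0.07],[0,0,0,0,0,0.07],[0,0,0,0,0,0.06],[0,0,0,0,0,0.04],[0,0,0,0,0,0.03],[0,0,0,0,0,0],[0,0,0,0,0,0]]}}

```text
time_s: 13.1
tcp_pos: [0.4893, 0.1715, 0.1066]
eef_rot: [3.14, -0.001, 1.205]
wrist_force: [0.7, 0.4, 3.1]
grip_width: 0.184
gripper_force: 50.5
```

Run:
```python
from h import *
s=state();print({k:s[k] for k in("tcp_pos","eef_rot","wrist_force","wrist_torque")})
```

```text
{'tcp_pos': array([0.48925264, 0.17154574, 0.10658113]), 'eef_rot': array([ 3.14012747e+00, -8.64932548e-04,  1.20516839e+00]), 'wrist_force': array([0.72126372, 0.35356   , 3.06146081]), 'wrist_torque': array([-0.11426421, -0.15150071,  0.07156731])}
```

Call:
{"op": "arm_command", "data": {"moves": [[0,0,0,0,0,0.03],[0,0,0,0,0,0.02],[0,0,0,0,0,0.02],[0,0,0,0,0,0],[0,0,0,0,0,0]]}}

```text
time_s: 13.72
tcp_pos: [0.4887, 0.1719, 0.1066]
eef_rot: [3.141, -0.0, 1.135]
wrist_force: [-0.6, 1.4, 6.0]
grip_width: 0.18
gripper_force: 55.0
```

Run:
```python
from h import *
s=state();print({k:s[k] for k in("tcp_pos","eef_rot","wrist_force","wrist_torque")})
```

```text
{'tcp_pos': array([0.48868231, 0.17194156, 0.1066248 ]), 'eef_rot': array([ 3.14111325e+00, -2.45027222e-04,  1.13491514e+00]), 'wrist_force': array([-0.58644897,  1.40871738,  5.99938886]), 'wrist_torque': array([0.1833712 , 0.20285256, 1.00382443])}
```

Call:
{"op": "arm_command", "data": {"moves": [[0,0,0,0,0,0],[0,0,0,0,0,0],[0,0,0,0,0,0],[0,0,0,0,0,0],[0,0,0,0,0,0],[0,0,0,0,0,0]], "fingers": 0}}

```text
time_s: 14.48
tcp_pos: [0.4885, 0.1714, 0.1059]
eef_rot: [3.142, -0.0, 1.131]
wrist_force: [0.3, -0.3, 0.7]
grip_width: 0.998
gripper_force: 0.0
```

Call:
{"op": "arm_command", "data": {"moves": [[0,0,-0.15,0,0,0],[0,0,-0.3,0,0,0],[0,0,-0.4,0,0,0],[0,0,-0.4,0,0,0],[0,0,0,0,0,0],[0,0,0,0,0,0]]}}

```text
time_s: 15.22
tcp_pos: [0.4883, 0.1714, 0.2312]
eef_rot: [3.141, -0.0, 1.132]
wrist_force: [-0.4, -0.3, -0.3]
grip_width: 1.0
gripper_force: 0.0
```

Run:
```python
from h import *
s=state();c=camera("wrist");a=camera("side");print(s["tcp_pos"],s["eef_rot"],s["time_s"],s["grip_width"])
import pickle;pickle.dump((s,c),open("d4.pkl","wb"))
cv2.imwrite("pics/w4.png",np.hstack([cv2.resize(c["frame"][100:280,220:420],(400,360),interpolation=2),cv2.resize(a["frame"][100:325,210:460],(400,360))])[:,:,::-1])
```

```text
[0.48832628 0.17137145 0.23120764] [ 3.14130103e+00 -2.30325379e-04  1.13157446e+00] 15.225 0.9997464158151621
```

View pics/w4.png

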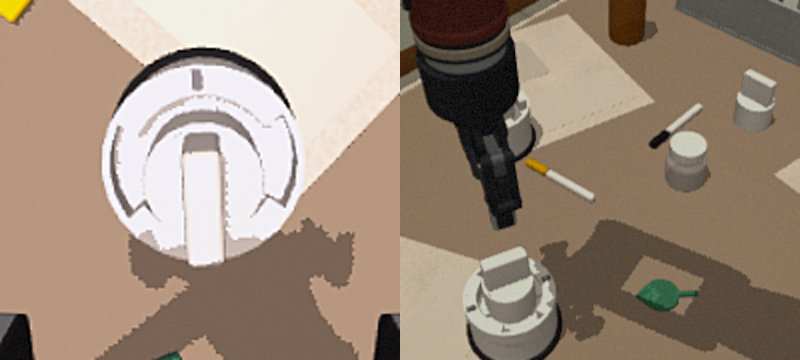

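The jar is seated, with its tab pointing at the rib at (197,78). I'll check the tab's angle numerically.

Run:
```python
from h import *
import pickle
s,c=pickle.load(open("d4.pkl","rb"))
k=lambda x,y:(220+(x+.5)/2-.5,100+(y+.5)/2-.5)
for l,h in(((188,262),(184.5,155)),((222.5,262),(219.5,155))):
    P=[wplane(c,s,*k(*q),.137) for q in(l,h)];d=P[1]-P[0];print(P,np.degrees(np.arctan2(d[1],d[0])))
r=wplane(c,s,*k(197,78),.071);d=r[:2]-[.488,.171];print(r,np.hypot(*d),np.degrees(np.arctan2(d[1],d[0])))
```

```text
[array([0.47307901, 0.15279736, 0.137     ]), array([0.49154362, 0.19447416, 0.137     ])] 66.10460952929417
[array([0.48604923, 0.14669713, 0.137     ]), array([0.50396722, 0.18863274, 0.137     ])] 66.86424384958453
[0.50516629 0.21334183 0.071     ] 0.04568930209944709 67.93131323665838
```

```bash
python3 -c "
from workcell import *
print(hand_in())"
```

```text
the job is handed in; nothing more can be done
None
```

The eared jar is seated in the open base and turned clockwise about 92–94° until it met the stop, then released; the plain jar was left where it stood, and the job was handed in at about 15 s with no verdict returned.

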